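# Switch on and tare the bench scale

### The job

An empty can is standing on the bench scale, ready to be filled. Switch the scale on by pressing its small round key fully down and letting it come back up, then tare it by pressing its long bar key fully down and letting that come back up. Do not press the large round key or the square key.

Things in the scene. Friction and masses are not known exactly. Their poses are not given: they have to be found in the camera images.
- small_round_top (a point): Small round key (on/off), pressed first: black disc, 24 mm across, the smallest of four keys in one row on the scale's white front panel, in varying order, centres 62 mm apart. Point: middle of its top face, 62 mm above the table, 14 mm above its bezel; moves with the key. Travel 6 mm straight down to a hard stop, on a spring: 1.2 N starts it, 4 N holds it down; it returns by itself.
- bar_top (a point): Long bar key (tare), pressed second: slim black oblong, 58 mm long and 22 mm wide, its length across the row (the point's own x axis, from the front of the scale towards the pan). Point: middle of its top face. Height, travel and spring as the small round key.
- large_round_top (a point): Large round key (print), not to be pressed: black disc, 44 mm across. Point: middle of its top face. Height, travel and spring as the small round key.
- square_top (a point): Square key (units), not to be pressed: black, 34 x 34 mm. Point: middle of its top face. Height, travel and spring as the small round key. Beyond the key row (away from the robot) are a screen strip, 63 mm above the table, 58 to 103 mm from the row, and the open can on the pan, 66 mm across, rim 159 mm above the table, its middle 190 to 240 mm from the row.

How it is judged:
By the outcome, as a careful person would: the job done as asked, in the order asked, and still so for the second after the job is handed in, with the robot touching nothing.
It also fails if it takes over 32 s, if anything falls off the work surface, if the arm or the gripper's body presses on something with over 40 N, if the wrist force passes 120 N, or if a joint passes its speed limit or range.

### The arm

A 7-joint arm with a two-finger parallel gripper is mounted at the origin on the work surface. World frame = base frame: x ahead of the robot, y to its left, z up, the work surface at z = 0. Lengths are in m, angles in degrees, forces in N, time in s.
With the tool pointing down it reaches from about 0.425 to 0.95 m from the base axis. Payload 4.7 kg.
Tool frame: the origin (TCP) lies between the finger pads; the fingertips stand 8 mm ahead of it and the grasp point (between the pads) lies 11 mm behind it (ctrl.tip_extent is the distance from the TCP to the fingertips, in m); z points along the fingers, x is the direction in which the jaws open and shut, and the axes are right-handed (so a half turn about z gives the same grasp; the last joint's range is limited). The gripper opens to 85 mm and grips with 20 to 120 N. Pads are 22 mm wide; open, the fingers measure 114 mm over their backs; the gripper's body (76 mm by 85 mm) begins 54 mm behind the grasp point. The pads swing forward as they close: fully open they stand 13 mm farther back than shut.
Start: joints at [74.032, 26.849, -2.785, 87.806, 1.381, 65.374, -4.715], TCP at [0.167, -0.654, 0.239] pointing down, gripper open.
Joint ranges: [-148.3, 148.3], [-19.14, 114.17], [-79.39, 73.82], [5.75, 140.21], [-59.74, 239.74], [12.07, 113.84], [-152.46, 152.46]. Speed limits (degrees/s): [147.25, 147.25, 180, 180, 180, 180, 180].

### API

Orientations are given as [roll, pitch, yaw] about the fixed x, y, z axes, in that order (R = Rz(yaw) Ry(pitch) Rx(roll)).
In Python, from rig import ctrl gives the robot as it stands.
- The arm moves only by the tool arm_command, never from a script. Its argument "deltas" is a list of rows, each a list of 3 entries, a list of its own where there are three numbers: the finger opening in cm, from 0 to 8.54, then the shift along the tool's x, y, z in cm, then the turn about the tool's z in degrees. In form: [[gripper, [dx, dy, dz], roll], ...]. A call has 1 to 8 rows; each row shifts and turns the pose as measured when the row begins, along the tool's axes as they then stand; what a row does not reach is not made up. A row lasts 1/10 s, in which the tool goes at most 50 mm and 8.59 degrees, less where a joint would pass 70% of its speed; a pose out of reach is approached as far as the arm can. A call with a gripper value outside its range is refused whole. The fingers move at their own pace and stop on an object; the grip force is fixed at half the most. Time passes only in rows, so rows that do not move let the fingers close. It gives the time, the measured TCP pose, the force and the opening at its end, in the units of the state.
- ctrl.observe(): the state, without advancing time (a new reading comes with each control period).
- ctrl.snapshot(name): name is "scene" or "top"; returns the picture (420x560x3 uint8, red, green, blue); there is no depth.
- ctrl.get_calibration(name): a dict with "fov_y" (degrees; the focal length in pixels is half the picture's height over the tangent of half this angle, whatever the lens; pixels are square), "cx", "cy" (the principal point, pixels), "k1" (the pictures are not rectified: a ray, as slopes to the right and down, at radius r is drawn at 1 + k1 r^2 times it, then the intrinsics apply), "R" (3x3) and "t" (3): a world point X has camera coordinates R X + t. Camera axes: x right, y down, z forward; pixel columns grow to the right and rows downward; lengths in m; the calibration is good to about 2 mm. A picture is of the moment at which its call begins. get_calibration takes no time and is no camera call.
- ctrl.hand_in(): hands the job in, once; it reports no verdict.
Trained networks look in the newest picture that a camera, given by its name, has taken for a name from the list of things; names that differ only in an ending like _2 or _b are one class to them, and where a whole thing is asked for, a point or a joint stands for the part that bears it (a point fixed in the world has none). Each returns a list of dicts, best first, with "p" (0 to 1); they miss things now and then, are a little off and sometimes report something else, mostly with a low value. They report only what shows in the picture. A call takes as long as a camera call.
- ctrl.search_frame(camera, thing): "bbox" ([left, top, width, height] in pixels, round what is visible of it).
- ctrl.masks_of(camera, thing): "mask" (420x560 bool, what is visible of it) and "bbox" ([left, top, width, height] in pixels, round what is visible of it).
- ctrl.landmark_of(camera, thing): "at" ([column, row] in pixels: a listed point, or the origin of a listed thing).
The state is a dict: "clock": time; "q": joint angles; "joint_velocities": joint speeds; "joint_torque": joint torques, N m; "ee_pos": TCP position; "eef_rot": TCP orientation; "ft_force": force on the tool from outside, world axes, zero at the start; "moment": the same for the moment, N m; "opening": opening from 0.0 (shut) to 1.0 (fully open).
Only numpy, scipy, OpenCV 4.12 (cv2) and the standard library are available. Lean on these libraries where they do the work, as an engineer would, in place of code of your own. Each camera call takes 0.05 s, during which the arm holds its last target.

## Working session

There is one attempt and no reset: what is moved stays moved. The work goes in short steps, Python scripts to look and compute and a tool call to move; the robot and the scene stay as the last step left them, time stands still between calls to the robot, and variables do not carry over. Pictures are saved under pics/ and viewed, and the job is handed in when it is done.

Besides the shell and the picture viewer there is one more tool, called as name([rows], argument=value, ...), one row to a line, values as JSON. arm_command: Moves the arm, as the interface text tells. Its arguments: {"type":"object","properties":{"deltas":{"type":"array"}},"required":["deltas"]}

```bash
mkdir -p pics; ls
cat > h.py <<'E'
import numpy as np, cv2
from rig import ctrl
def ray(cam,uv):
    c=ctrl.get_calibration(cam); f=210/np.tan(np.radians(c["fov_y"]/2))
    d=np.array([(uv[0]-c["cx"])/f,(uv[1]-c["cy"])/f]); s=d.copy()
    for _ in range(30): s=d/(1+c["k1"]*(s@s))
    R=np.array(c["R"]);t=np.array(c["t"])
    return -R.T@t, R.T@np.array([s[0],s[1],1])
def at_z(cam,uv,z):
    o,d=ray(cam,uv); return o+d*(z-o[2])/d[2]
E
python3 - <<'E'
from h import *
for c in("scene","top"):
    im=ctrl.snapshot(c); cv2.imwrite(f"pics/{c}0.png",im[...,::-1])
    for n in("small_round_top","bar_top","large_round_top","square_top"):
        for r in ctrl.landmark_of(c,n)[:2]:
            print(c,n,round(r["p"],2),np.round(r["at"],1),np.round(at_z(c,r["at"],.062),4))
s=ctrl.observe();print(s)
E
```

```text
pics
scene small_round_top 0.73 [243.5 231.6] [0.5348 0.0033 0.062 ]
scene bar_top 0.97 [281.2 217.6] [0.5381 0.0697 0.062 ]
scene large_round_top 0.86 [174.4 267.6] [ 0.5464 -0.1202  0.062 ]
scene square_top 0.68 [206.4 247.6] [ 0.5355 -0.0617  0.062 ]
top small_round_top 0.64 [301.9 231. ] [0.5425 0.0027 0.062 ]
top small_round_top 0.45 [372.6 230.3] [ 0.5473 -0.1212  0.062 ]
top bar_top 0.96 [265.3 238.2] [0.528  0.0662 0.062 ]
top large_round_top 0.86 [369.  228.6] [ 0.5501 -0.1149  0.062 ]
top square_top 0.74 [334.  228.1] [ 0.5492 -0.0534  0.062 ]
{'clock': 0.5, 'q': array([74.03152794, 26.84899945, -2.785484  , 87.80994564,  1.38057411,
       65.37392291, -4.71363592]), 'joint_velocities': array([-0.0556607 ,  0.05976483, -0.05938208, -0.05289807,  0.01238095,
        0.00153555,  0.08410923]), 'joint_torque': array([-2.11125175e-04, -5.09689164e+01, -4.69795580e-02, -2.37782729e+01,
        1.08194846e-02,  1.59786239e-03, -1.94131303e-05]), 'ee_pos': array([ 0.16691726, -0.6540193 ,  0.23930175]), 'eef_rot': array([-1.79997297e+02, -5.24706129e-04, -7.56842020e+01]), 'ft_force': array([ 0.3310289 , -1.02860054, -0.32995068]), 'moment': array([ 0.00923621, -0.00785252,  0.00349786]), 'opening': 1.000506421840328}
```

View pictures.

View pics/scene0.png

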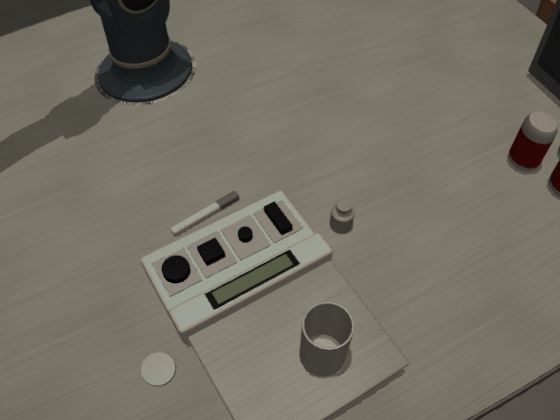

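View pics/top0.png

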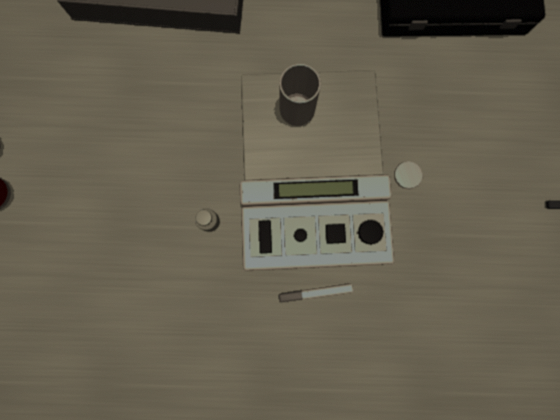

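Scene view: from left to right, large round (175,268), square (210,251), small round (245,234) and bar (278,218). Top view: bar (265,237), small (300,235), square (335,233), large (371,232). I'll refine these with the dark blobs and the known 62 mm row.

Run:
```python
from h import *
init={"scene":{"L":(175,268),"Q":(210,251),"S":(245,234),"B":(278,218)},"top":{"B":(265,237),"S":(300,235),"Q":(335,233),"L":(371,232)}}
for c in init:
    im=cv2.imread(f"pics/{c}0.png"); g=im.max(2)
    x=[v[0] for v in init[c].values()];y=[v[1] for v in init[c].values()]
    cr=im[min(y)-45:max(y)+45,min(x)-45:max(x)+45]
    cr=cv2.resize(cr,None,fx=3,fy=3,interpolation=cv2.INTER_CUBIC);cr=np.clip(cr*1.6,0,255).astype(np.uint8);print(cr.shape)
    cv2.imwrite(f"pics/{c}_crop.png",cr)
    n,lab,st,ce=cv2.connectedComponentsWithStats((g<60).astype(np.uint8))
    for k,p in init[c].items():
        l=lab[p[1],p[0]]
        # where the bottom-of-key (z .048) shifts vs top
        w=at_z(c,ce[l],.058)
        print(c,k,st[l],np.round(ce[l],1),np.round(at_z(c,ce[l],.062),4),np.round(w,4))
    print(ray(c,(280,210))[0])
```

```text
(420, 579, 3)
scene L [162 256  28  27 614] [175.5 269. ] [ 0.5496 -0.1196  0.062 ] [ 0.5472 -0.1194  0.058 ]
scene Q [197 238  28  28 468] [210.7 251.4] [ 0.545  -0.0583  0.062 ] [ 0.5426 -0.0578  0.058 ]
scene S [238 227  14  15 183] [244.6 234. ] [0.5399 0.0029 0.062 ] [0.5374 0.0038 0.058 ]
scene B [264 202  28  33 463] [277.8 218. ] [0.5363 0.0644 0.062 ] [0.5338 0.0657 0.058 ]
[ 0.9799163  -0.16243157  0.78757937]
(285, 588, 3)
top B [259 220  13  33 384] [264.9 236.4] [0.5311 0.067  0.062 ] [0.5314 0.0672 0.058 ]
top S [294 229  13  13 127] [300.2 234.8] [0.5357 0.0056 0.062 ] [0.536  0.0054 0.058 ]
top Q [326 224  20  20 360] [335.3 233.3] [ 0.5402 -0.0558  0.062 ] [ 0.5406 -0.0564  0.058 ]
top L [358 220  25  24 475] [370.2 231.7] [ 0.5447 -0.1169  0.062 ] [ 0.5451 -0.1178  0.058 ]
[0.4744678  0.03866111 0.76728467]
```

View pics/top_crop.png

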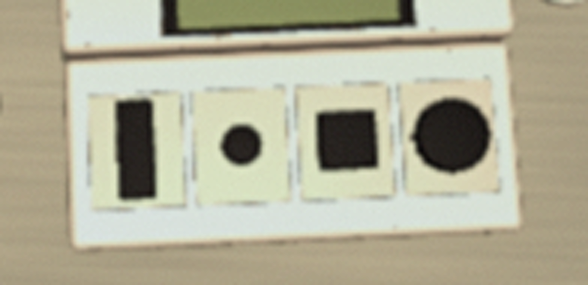

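View pics/scene_crop.png

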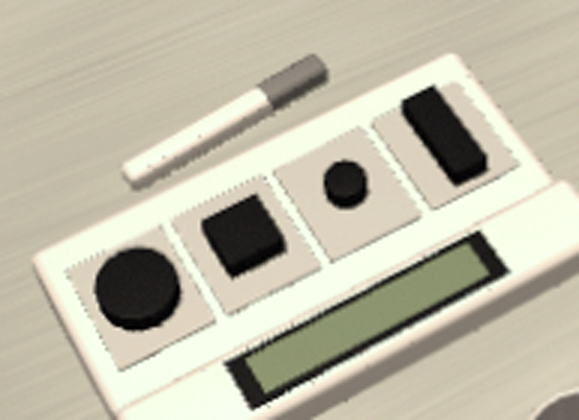

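arm_command([
  [0, [-3.0, -2.85, 0], 0],
  [0, [-3.0, -2.85, 0], 0],
  [0, [-3.0, -2.85, 0], 0],
  [0, [-3.0, -2.85, 0], 0],
  [0, [-3.0, -2.85, 0], 0],
  [0, [-3.0, -2.85, 0], 0],
  [0, [-3.0, -2.85, 0], 0],
  [0, [-3.0, -2.85, 0], 0],
])

```text
clock: 1.3
ee_pos: [0.3301, -0.3617, 0.2382]
eef_rot: [179.9, -0.3, -76.5]
ft_force: [0.6, -0.1, -0.0]
opening: 0.0
```

arm_command([
  [0, [-3.0, -2.85, 0], 0],
  [0, [-3.0, -2.85, 0], 0],
  [0, [-3.0, -2.85, 0], 0],
  [0, [-3.0, -2.85, 0], 0],
  [0, [-3.0, -2.85, 0], 0],
  [0, [-3.0, -2.85, 0], 0],
  [0, [-3.0, -2.85, 0], 0],
  [0, [0, 0, 0], 0],
])

```text
clock: 2.1
ee_pos: [0.4825, -0.0942, 0.2401]
eef_rot: [-179.6, -0.6, -76.0]
ft_force: [-0.1, -0.3, 1.1]
opening: 0.004
```

arm_command([
  [0, [-2.8, -2.6, 0], 0],
  [0, [-2.8, -2.6, 0], 0],
  [0, [-2.7, -2.5, 0], 0],
  [0, [0, 0, 0], 0],
  [0, [0, 0, 3.5], 0],
  [0, [0, 0, 3.5], 0],
  [0, [0, 0, 3.5], 0],
  [0, [0, 0, 0], 0],
])

```text
clock: 2.9
ee_pos: [0.5416, 0.0024, 0.1342]
eef_rot: [-179.4, -0.9, -76.2]
ft_force: [-0.3, -0.2, -0.6]
opening: -0.002
```

```bash
cat > rem.py <<'E'
from h import *
import sys
from scipy.spatial.transform import Rotation as Ro
s=ctrl.observe(); R=Ro.from_euler("xyz",s["eef_rot"],degrees=True).as_matrix()
g=np.array([float(v) for v in sys.argv[1:4]])
print(s["clock"],np.round(s["ee_pos"],4),np.round(s["eef_rot"],1),np.round(s["ft_force"],1),"delta cm",np.round(R.T@(g-s["ee_pos"])*100,2),"tip",ctrl.tip_extent)
E
python3 rem.py 0.5365 0.005 0.08
python3 - <<'E'
from h import *
for c in("scene","top"):
    im=ctrl.snapshot(c)[...,::-1]
    im=im[170:300,150:320] if c=="scene" else im[160:290,230:400]
    cv2.imwrite(f"pics/{c}1.png",cv2.resize(np.clip(im*1.6,0,255).astype(np.uint8),None,fx=3.5,fy=3.5,interpolation=cv2.INTER_CUBIC))
E
```

```text
2.9 [0.5416 0.0024 0.1342] [-179.4   -0.9  -76.2] [-0.3 -0.2 -0.6] delta cm [-0.46  0.5   5.41] tip 0.008
```

View pics/scene1.png

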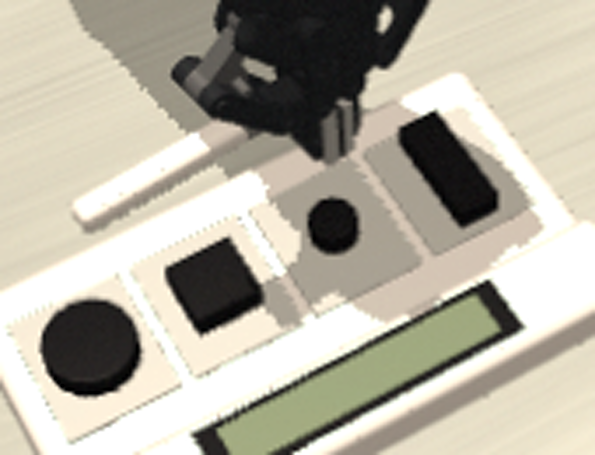

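View pics/top1.png

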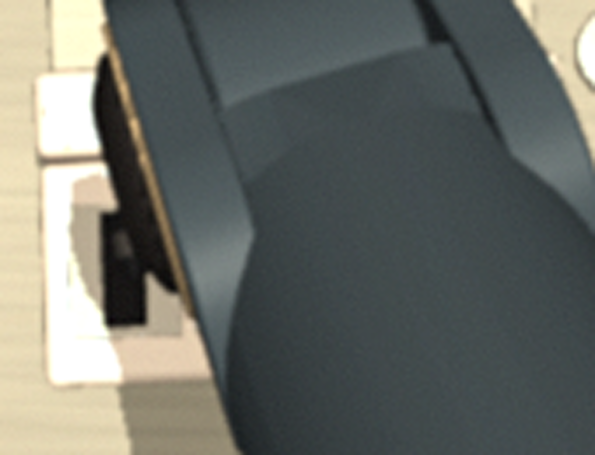

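The scene view shows the shut fingertips hanging over the small round key, with the neighbouring keys clear of them. The top view is blocked by the arm. Next I trim sideways and approach.

arm_command([
  [0, [-0.5, 0.5, 1.5], 0],
  [0, [0, 0, 1.5], 0],
  [0, [0, 0, 1.3], 0],
  [0, [0, 0, 0], 0],
])

```text
clock: 3.4
ee_pos: [0.5459, 0.0048, 0.1009]
eef_rot: [-178.1, -1.2, -76.4]
ft_force: [-0.7, -0.7, -0.6]
opening: 0.002
```

```bash
python3 rem.py 0.5365 0.005 0.07
python3 - <<'E'
from h import *
im=ctrl.snapshot("scene")[...,::-1][170:300,150:320]
cv2.imwrite(f"pics/scene2.png",cv2.resize(np.clip(im*1.6,0,255).astype(np.uint8),None,fx=3.5,fy=3.5,interpolation=cv2.INTER_CUBIC))
c=ctrl.get_calibration("scene");f=210/np.tan(np.radians(c["fov_y"]/2))
s=ctrl.observe()
p=s["ee_pos"]+np.array([0,0,-.008]);q=np.array(c["R"])@p+c["t"];q=q[:2]/q[2];q=q*(1+c["k1"]*(q@q));print("tip px",q*f+[c["cx"],c["cy"]])
E
```

```text
3.4 [0.5459 0.0048 0.1009] [-178.1   -1.2  -76.4] [-0.7 -0.7 -0.6] delta cm [-0.31  1.01  3.06] tip 0.008
tip px [246.61584991 225.6708885 ]
```

View pics/scene2.png

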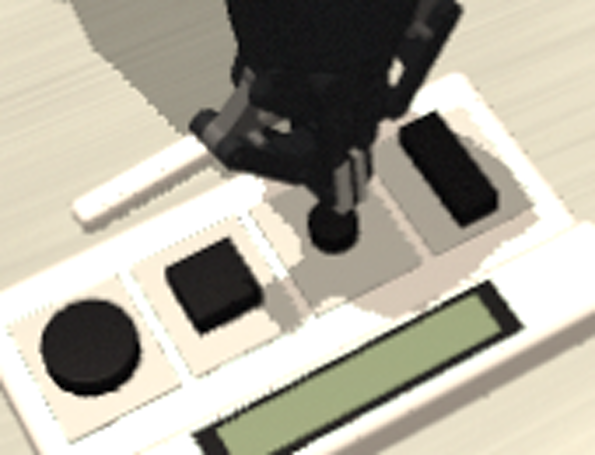

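arm_command([
  [0, [-0.3, 1.1, 1.2], 0],
  [0, [0, 0.3, 0.8], 0],
  [0, [0, 0, 0], 0],
])

```text
clock: 3.75
ee_pos: [0.5357, 0.0042, 0.0829]
eef_rot: [-177.7, -1.3, -76.4]
ft_force: [0.3, 0.1, -0.3]
opening: 0.002
```

```bash
python3 rem.py 0.5365 0.005 0.07
python3 - <<'E'
from h import *
im=ctrl.snapshot("scene")[...,::-1][170:300,150:320]
cv2.imwrite(f"pics/scene3.png",cv2.resize(np.clip(im*1.6,0,255).astype(np.uint8),None,fx=3.5,fy=3.5,interpolation=cv2.INTER_CUBIC))
E
python3 rem.py 0.5365 0.005 0.07
```

```text
3.75 [0.5357 0.0042 0.0829] [-177.7   -1.3  -76.4] [ 0.3  0.1 -0.3] delta cm [-0.09 -0.05  1.29] tip 0.008
3.8 [0.5361 0.0043 0.0833] [-177.6   -1.3  -76.4] [-0.2  0.2 -0.9] delta cm [-0.09 -0.    1.33] tip 0.008
```

View pics/scene3.png

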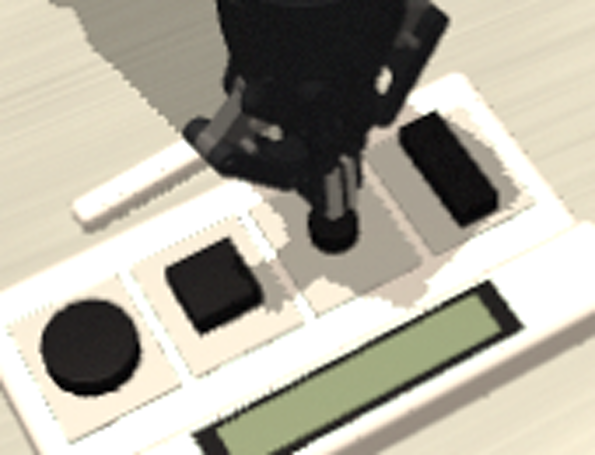

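arm_command([
  [0, [-0.1, 0.1, 0.8], 0],
  [0, [0, 0.1, 0.5], 0],
  [0, [0, 0, 0], 0],
])

```text
clock: 4.1
ee_pos: [0.5366, 0.0049, 0.0706]
eef_rot: [-177.4, -1.4, -76.5]
ft_force: [0.9, -0.2, 0.4]
opening: 0.002
```

arm_command([
  [0, [0, 0, 0.4], 0],
  [0, [0, 0, 0.3], 0],
])

```text
clock: 4.3
ee_pos: [0.5371, 0.0049, 0.0639]
eef_rot: [-177.4, -1.4, -76.5]
ft_force: [-6.1, -0.8, 19.7]
opening: -0.003
```

20 N with the tip at 56 mm means the small key is at its hard stop. Now I lift off and check.

arm_command([
  [0, [0, 0, 0], 0],
  [0, [0, 0, -1.0], 0],
  [0, [0, 0, -2.0], 0],
  [0, [0, 0, -1.5], 0],
  [0, [0, 0, 0], 0],
])

```text
clock: 4.8
ee_pos: [0.5355, 0.0058, 0.1115]
eef_rot: [-177.4, -1.4, -76.4]
ft_force: [-0.8, 0.1, 0.9]
opening: 0.001
```

```bash
python3 - <<'E'
from h import *
im=ctrl.snapshot("scene")[...,::-1][170:300,150:320]
cv2.imwrite(f"pics/scene4.png",cv2.resize(np.clip(im*1.6,0,255).astype(np.uint8),None,fx=3.5,fy=3.5,interpolation=cv2.INTER_CUBIC))
E
python3 rem.py 0.532 0.066 0.1
```

```text
4.85 [0.535  0.0057 0.1106] [-177.5   -1.4  -76.4] [ 0.2 -0.4  0. ] delta cm [-5.96 -1.08  0.96] tip 0.008
```

View pics/scene4.png

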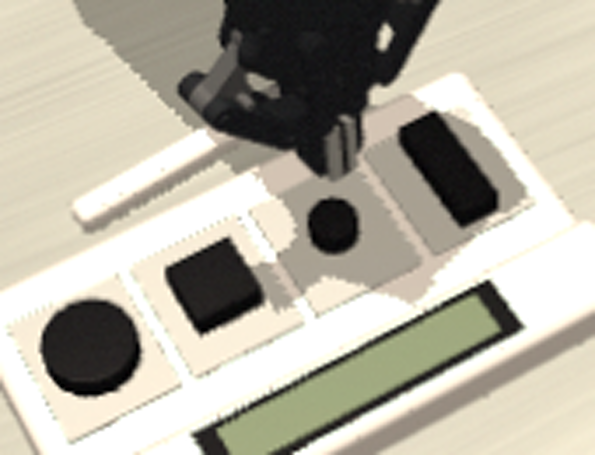

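The small key is back up at the same place in the picture, near (333,225) in the crop, and the scale hasn't shifted. Moving to the bar.

arm_command([
  [0, [-3.0, -0.5, 0], 0],
  [0, [-3.0, -0.6, 0], 0],
  [0, [0, 0, 0], 0],
  [0, [0, 0, 0], 0],
])

```text
clock: 5.25
ee_pos: [0.5304, 0.0662, 0.1069]
eef_rot: [-177.7, -1.4, -76.6]
ft_force: [0.0, -1.0, 0.4]
opening: -0.0
```

```bash
python3 rem.py 0.532 0.066 0.08
```

```text
5.25 [0.5304 0.0662 0.1069] [-177.7   -1.4  -76.6] [ 0.  -1.   0.4] delta cm [-0.01 -0.04  2.7 ] tip 0.008
```

arm_command([
  [0, [0, 0.1, 1.4], 0],
  [0, [0, 0.1, 1.0], 0],
  [0, [0, 0, 0], 0],
])

```text
clock: 5.55
ee_pos: [0.5286, 0.0626, 0.0794]
eef_rot: [-177.8, -1.4, -76.8]
ft_force: [0.2, 0.8, 0.2]
opening: 0.001
```

```bash
python3 - <<'E'
from h import *
im=ctrl.snapshot("scene")[...,::-1][170:300,150:320]
cv2.imwrite(f"pics/scene5.png",cv2.resize(np.clip(im*1.6,0,255).astype(np.uint8),None,fx=3.5,fy=3.5,interpolation=cv2.INTER_CUBIC))
E
python3 rem.py 0.532 0.066 0.07
```

```text
5.6 [0.5288 0.0625 0.0798] [-177.8   -1.5  -76.8] [-0.3 -1.4 -0.3] delta cm [-0.29 -0.35  0.99] tip 0.008
```

View pics/scene5.png

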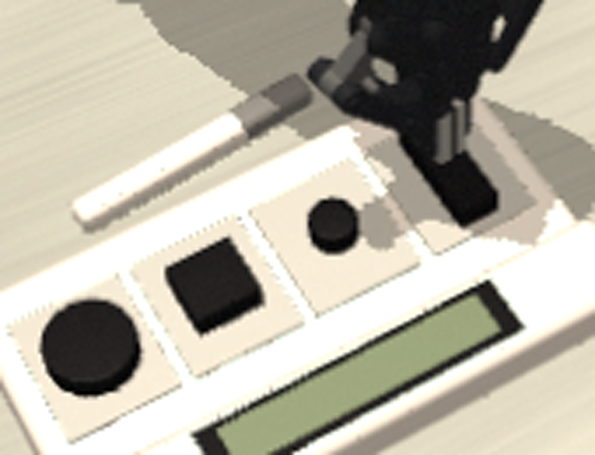

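The tip sits over the middle of the bar, near (452,160) in the crop, and the small key is clear and up. A small trim, then press.

arm_command([
  [0, [-0.3, -0.3, 0.4], 0],
  [0, [-0.1, 0, 0.4], 0],
  [0, [0, 0, 0], 0],
])

```text
clock: 5.9
ee_pos: [0.5318, 0.0664, 0.071]
eef_rot: [-177.8, -1.5, -76.9]
ft_force: [0.3, -0.6, 0.3]
opening: -0.002
```

arm_command([
  [0, [0, 0, 0.4], 0],
  [0, [0, 0, 0.3], 0],
])

```text
clock: 6.1
ee_pos: [0.5324, 0.0666, 0.0645]
eef_rot: [-177.8, -1.5, -76.9]
ft_force: [-2.5, -0.9, 3.3]
opening: 0.0
```

arm_command([
  [0, [0, 0, 0.25], 0],
])

```text
clock: 6.2
ee_pos: [0.5325, 0.0666, 0.0635]
eef_rot: [-177.8, -1.5, -76.9]
ft_force: [-10.8, -1.7, 32.8]
opening: -0.002
```

Hard stop reached on the bar. Lift off.

arm_command([
  [0, [0, 0, -1.0], 0],
  [0, [0, 0, -2.5], 0],
  [0, [0, 0, -4.0], 0],
  [0, [0, 0, -4.0], 0],
  [0, [0, 0, -3.0], 0],
  [0, [0, 0, 0], 0],
  [0, [0, 0, 0], 0],
])

```text
clock: 6.9
ee_pos: [0.5265, 0.0693, 0.2141]
eef_rot: [-177.7, -1.6, -76.9]
ft_force: [-0.2, -0.7, -0.6]
opening: 0.005
```

```bash
python3 - <<'E'
from h import *
im=ctrl.snapshot("scene")[...,::-1]
cv2.imwrite(f"pics/scene6.png",np.clip(im*1.5,0,255).astype(np.uint8))
a=cv2.imread("pics/scene0.png").max(2);b=im.max(2)
for g in(a,b):
    n,lab,st,ce=cv2.connectedComponentsWithStats((g<60).astype(np.uint8))
    for p in((175,268),(210,251),(245,234),(278,218)): print(st[lab[p[1],p[0]]],np.round(ce[lab[p[1],p[0]]],1))
E
python3 rem.py 0.532 0.066 0.2
```

```text
[162 256  28  27 614] [175.5 269. ]
[197 238  28  28 468] [210.7 251.4]
[238 227  14  15 183] [244.6 234. ]
[264 202  28  33 463] [277.8 218. ]
[162 256  28  27 612] [175.5 269. ]
[197 238  28  28 460] [210.8 251.4]
[238 227  14  15 176] [244.7 234. ]
[264 202  28  33 476] [277.7 217.8]
6.95 [0.5267 0.0695 0.2141] [-177.7   -1.6  -76.9] [1.2 0.  1.3] delta cm [ 0.43 -0.38  1.44] tip 0.008
```

View pics/scene6.png

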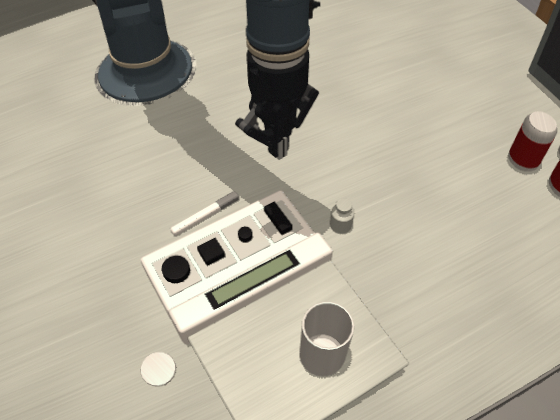

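All four keys are back at their starting pixels, the can is standing, and the gripper is clear of everything. Handing in.

```bash
python3 -c "
from rig import ctrl
print(ctrl.hand_in())"
```

```text
the job is handed in; nothing more can be done
None
```

I pressed the small round key and then the long bar key with the shut fingertips. Each went down to its hard stop and was let back up. The job was handed in at about 7 s of the 32 s allowed.

- **Small round key:** the wrist read about 20 N with the fingertips at 56 mm, which is the full 6 mm of travel.
- **Bar key:** the first push read only 3.3 N, so I pushed slightly further. It then read about 33 N with the fingertips at 55.5 mm.
- **After lifting off:** the last picture showed all four keys within 0.2 px of where they started. The can was still standing, and the gripper was about 14 cm above the keys with force readings back to noise.
- **Other keys:** the tool never went near the large round or square key.
- **Disagreements:** the two cameras differed by about 4 mm on key positions before I allowed for the visible key sides. The tool also picked up a tilt of about 3° during the moves. Neither affected the presses.
- **Screen:** its look did not change in the pictures, so I have no visual sign that the scale switched on or tared.

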